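# Seat the upper drying frame on the stack and lock it

### The job

The upper wooden frame of the drying stack was put down crooked: slide it over the deck of the lower frame, without lifting it off or tipping it up, until the spigots under its four corner posts drop into the four sockets and it sits fully home. Then swing the steel keeper at the back round until it points straight in over the frame's back rail, so that the frame cannot lift off. Leave the other things on the table where they are.

Things in the scene. Friction and masses are not known exactly. Their poses are not given: they have to be found in the camera images.
- rack: The lower frame of the stack, plywood, fixed. Origin: on the table, under the middle of its four sockets; x points to the back (away from the robot), y left, z up. Its flat deck, 300 (x) by 420 (y) mm, top at z = 70 mm, has a window 128 mm wide (y) in the middle from x = -90 to 76 mm, a socket by each corner of the frame's place, a low lip across the back. Smooth.
- socket (a point): Mouth centre of the back left socket, at x = 59, y = 114, z = 70 mm of the rack. The four sockets are square through-holes, 23 mm wide, at x = +-59, y = +-114 mm.
- lip (a point): Middle of the top front edge of the rack's wooden back lip: front face at x = 76 mm, 400 mm long, 24 mm high above the deck (top at z = 94 mm). The face is 1 mm behind the back faces of the upper frame's posts when these are seated: a frame pushed back against the lip is squared up and only needs sliding sideways along it until it drops in.
- upper_frame: Loose open frame of brown wood, about 0.8 kg, 150 (x) by 260 (y) mm over all, 54 mm tall. Origin: its middle, at the level of the spigots' undersides; axes parallel to the rack's when seated. It starts standing on the deck (origin at 70 mm), 25-45 mm too near the robot, up to 30 mm sideways, up to 0.12 rad askew. Seated: origin at 56 mm right over the rack's origin, top at 110 mm.
- frame_front (a point): Middle of the outer face of the upper frame's front rail, at x = -75, z = 40 mm of the frame. Rails all round are 22 mm wide and 28 mm high (z = 26 to 54 mm); outer faces of front and back rails at x = +-75 mm, of side rails at y = +-130 mm. Two thin slats cross inside.
- frame_spigot (a point): Underside centre of the back left spigot of the upper frame. The four corner posts are 32 mm square (z = 14 to 54 mm) at x = +-59, y = +-114 mm; under each is an 18 mm square spigot, 14 mm long (z = 0 to 14 mm) with a stepped 14 mm square tip.
- keeper (a joint): Angle (rad) of the steel keeper, a flat arm on a vertical pivot at the back lip; about 1 N at its knob turns it, it stays where left. 0: points along the rack's +y; growing: anticlockwise from above; 1.57: along the rack's -x, over the back rail. Stops at -0.6 and 1.65; starts at -0.5 to 0.1. It passes 3 mm above the seated frame but strikes one that is not seated.
- keeper_pivot (a point): Pivot axis of the keeper at the underside of its arm: fixed to the rack at x = 91, y = 0, z = 113 mm. The arm is 14 mm wide, 10 mm thick, and reaches 50 mm from the pivot.
- keeper_knob (a point): Middle of the upright steel finger knob on the keeper's arm, 42 mm from the pivot: 12 mm across, standing 18 mm up from the arm's top (from 123 to 141 mm above the table).
- tape_roll: Cardboard tape roll, 52 mm across, 20 mm high, lying on the deck behind the lip on the right; origin at the centre of its underside. Bystander.
- jar: Glass jar, 60 mm across, 75 mm high, on the table at the right. Bystander.
- palette_knife: Palette knife lying on the table at the left. Bystander.
- brush: Brush lying on the table at the right. Bystander.
- sanding_block: Cork sanding block 100 x 65 x 28 mm on the table at the left. Bystander.
- mug: White mug, 80 mm across, 90 mm high, at the left. Bystander.
- flask: Metal flask, 66 mm across, 200 mm high, at the right. Bystander.

How it is judged:
By the outcome, as a careful person would: the job done as asked, in the order asked, and still so for the second after the job is handed in, with the robot touching nothing.
It also fails if it takes over 67 s, if anything falls off the work surface, if the arm or the gripper's body presses on something with over 40 N, if the wrist force passes 120 N, or if a joint passes its speed limit or range.

### The arm

A 6-joint arm with a two-finger parallel gripper is mounted at the origin on the work surface. World frame = base frame: x ahead of the robot, y to its left, z up, the work surface at z = 0. Lengths are in m, angles in rad, forces in N, time in s.
With the tool pointing down it reaches from about 0.375 to 0.9 m from the base axis. Payload 3.1 kg.
Tool frame: the origin (TCP) lies at the centre of the arm's flange, where the gripper is bolted on; the fingertips stand 182 mm ahead of it and the grasp point (between the pads) lies 164 mm ahead of it; z points along the fingers, x is the direction in which the jaws open and shut, and the axes are right-handed (so a half turn about z gives the same grasp; the last joint's range is limited). The gripper opens to 87 mm and grips with 3 to 60 N. Pads are 19 mm wide; open, the fingers measure 117 mm over their backs; the gripper's body (75 mm by 190 mm) begins 51 mm behind the grasp point.
Start: joints at [-1.284, 0.527, 1.433, -0, 1.181, -0.178], TCP at [0.281, -0.558, 0.405] pointing down, gripper open.
Joint ranges: [-3.08, 3.08], [-0.75, 2.2], [0.22, 2.44], [-1.43, 4.57], [0, 2.65], [-2.85, 2.85]. Speed limits (rad/s): [2.79, 2.79, 3.14, 3.14, 3.14, 3.14].

### API

Orientations are given as a unit quaternion [x, y, z, w].
In Python, from rig import status, eyes, robot gives the robot as it stands. The module is installed in compiled form; this text tells all that it offers.
- The arm moves only by the tool step_arm, never from a script. Its argument "steps" is a list of rows, each a list of 7 numbers: the closure, from -1 (fully open) to 1 (shut), so that 0 is half open, then the shift along the tool's x, y, z each as a share of 0.025 m, from -1 to 1, then the turn, a rotation vector about the tool's x, y, z each as a share of 8 degrees, from -1 to 1. In form: [[jaw, dx, dy, dz, rx, ry, rz], ...]. A call has exactly 10 rows; each row shifts and turns the commanded pose from where the row before left it, along the tool's axes as they then stand; what a row does not reach is not made up. A row lasts 1/10 s, in which the tool goes at most 50 mm and 8.59 degrees, less where a joint would pass 70% of its speed; a pose out of reach is approached as far as the arm can. A call with a number of a shift or a turn outside -1 to 1 is refused whole. A call with a gripper value outside its range is refused whole. The fingers move at their own pace and stop on an object; "squeeze" is the grip in N (left out, the last holds). Time passes only in rows, so rows that do not move let the fingers close, or fill a call up. It gives the time, the measured TCP pose, the force and the opening at its end, in the units of the state.
- status.get_obs(): the state, without advancing time (a new reading comes with each control period).
- eyes.camera(name): name is "side" or "top" or "wrist"; returns (picture, depth): 384x512x3 uint8, red, green, blue; 384x512 float32, m along the optical axis (not along the pixel's ray), 0 where there is no reading.
- eyes.camera_info(name): a dict with "K" (3x3 intrinsics, pixels), "k1" (the pictures are not rectified: a ray, as slopes to the right and down, at radius r is drawn at 1 + k1 r^2 times it, then the intrinsics apply), "R" (3x3) and "t" (3): a world point X has camera coordinates R X + t. Camera axes: x right, y down, z forward; pixel columns grow to the right and rows downward; lengths in m; the calibration is good to about 2 mm. A picture is of the moment at which its call begins: read the wrist's pose just before it. camera_info takes no time and is no camera call; for the wrist camera it gives the pose at the moment of the call.
- robot.hand_in(): hands the job in, once; it reports no verdict.
The state is a dict: "time": time; "q": joint angles; "joint_velocities": joint speeds; "joint_torque": joint torques, N m; "position": TCP position; "tool_rot": TCP orientation; "ft_force": force on the tool from outside, world axes, zero at the start; "moment": the same for the moment, N m; "grip_width": finger opening in m.
Only numpy, scipy, OpenCV 4.12 (cv2) and the standard library are available. Lean on these libraries where they do the work, as an engineer would, in place of code of your own. Each camera call takes 0.05 s, during which the arm holds its last target.

## Working session

There is one attempt and no reset: what is moved stays moved. The work goes in short steps, Python scripts to look and compute and a tool call to move; the robot and the scene stay as the last step left them, time stands still between calls to the robot, and variables do not carry over. Pictures are saved under pics/ and viewed, and the job is handed in when it is done.

Besides the shell and the picture viewer there is one more tool, called after "Emit:" by a JSON object that holds its "name" and its "arguments", one argument or row to a line. step_arm: Moves the arm, as the interface text tells. Its arguments: {"type":"object","properties":{"steps":{"type":"array"},"squeeze":{"type":"number"}},"required":["steps"]}

```bash
mkdir -p pics; python3 - <<'E'
from rig import status, eyes, robot
import cv2
o=status.get_obs()
print({k:o[k] for k in('time','position','tool_rot','ft_force','grip_width')})
for n in('side','top'):
    p,d=eyes.camera(n); cv2.imwrite(f'pics/{n}0.png',p[:,:,::-1]); import numpy as np; np.save(f'{n}0.npy',d); np.save(f'{n}0p.npy',p)
    print(n,eyes.camera_info(n))
E
```

```text
{'time': 0.0, 'position': array([ 0.28061515, -0.55807637,  0.40376726]), 'tool_rot': array([ 8.51212508e-01, -5.24820051e-01, -8.23836627e-04, -7.07924680e-04]), 'ft_force': array([0.4591744 , 0.52472109, 0.70780222]), 'grip_width': 0.08737157361212607}
side {'K': array([[401.30087599,   0.        , 252.31238024],
       [  0.        , 401.30087599, 189.1246005 ],
       [  0.        ,   0.        ,   1.        ]]), 'k1': -0.12223298757301952, 'R': array([[-0.9960611 , -0.08687341, -0.01775649],
       [-0.03302317,  0.54929707, -0.83497437],
       [ 0.08229066, -0.83109912, -0.55000228]]), 't': array([0.51221431, 0.11416229, 1.34606136])}
top {'K': array([[428.49455316,   0.        , 250.64585192],
       [  0.        , 428.49455316, 189.28613698],
       [  0.        ,   0.        ,   1.        ]]), 'k1': -0.12013699046727376, 'R': array([[-0.01875154, -0.99975804, -0.01149947],
       [-0.99735069,  0.01951244, -0.07007752],
       [ 0.07028494,  0.01015495, -0.99747526]]), 't': array([-0.02178496,  0.52655974,  1.53781891])}
```

View pics/top0.png

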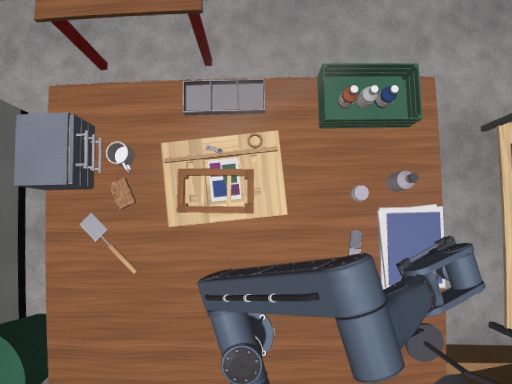

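View pics/side0.png

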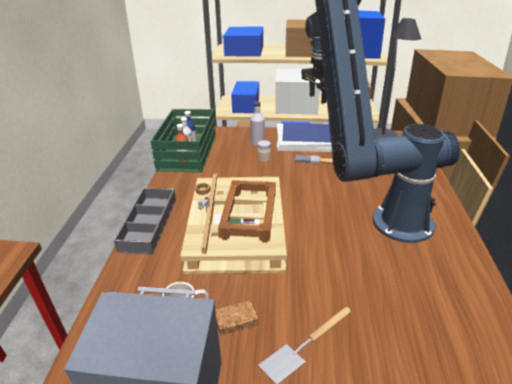

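```bash
python3 - <<'E'
import cv2
im=cv2.imread('pics/top0.png')
c=im[60:230,150:370]; cv2.imwrite('pics/top0c.png',cv2.resize(c,None,fx=3.5,fy=3.5,interpolation=cv2.INTER_CUBIC))
E
```

```text
(no output)
```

View pics/top0c.png

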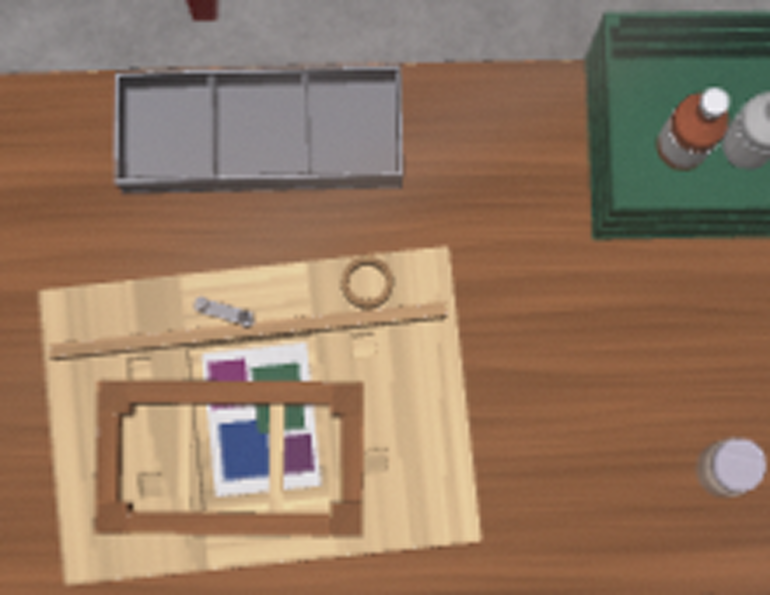

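```bash
cat > h.py <<'E'
import numpy as np, cv2
from rig import status, eyes, robot
from scipy.spatial.transform import Rotation as Ro
def unproj(info,px,z):
    K=info['K'];k1=info['k1'];R=np.array(info['R']);t=np.array(info['t'])
    px=np.atleast_2d(np.array(px,float)); u=cv2.undistortPoints(px[:,None,:],K,np.array([k1,0,0,0.]))[:,0]
    d=np.c_[u,np.ones(len(u))]@R; c=-R.T@t
    z=np.broadcast_to(z,len(d)); s=(z-c[2])/d[:,2]; return c+d*s[:,None]
def proj(info,X):
    p,_=cv2.projectPoints(np.atleast_2d(np.array(X,float)),cv2.Rodrigues(np.array(info['R']))[0],np.array(info['t']),info['K'],np.array([info['k1'],0,0,0.])); return p[:,0]
def fit(model,obs):  # 2D rigid -> x,y,yaw,res
    m=np.array(model,float);o=np.array(obs,float)[:,:2];mc=m.mean(0);oc=o.mean(0);a=m-mc;b=o-oc
    th=np.arctan2((a[:,0]*b[:,1]-a[:,1]*b[:,0]).sum(),(a*b).sum()); c,s=np.cos(th),np.sin(th);R=np.array([[c,-s],[s,c]])
    t=oc-R@mc; return t,th,np.linalg.norm(o-(m@R.T+t),axis=1)
SOCK=[(.059,.114),(.059,-.114),(-.059,-.114),(-.059,.114)]
FRC=[(.075,.130),(.075,-.130),(-.075,-.130),(-.075,.130)]
E
python3 - <<'E'
from h import *
i=eyes.camera_info('top')
cr=lambda L:np.array(L)/3.5+[150,60]-0.36
print(fit(SOCK,unproj(i,cr([(139,368),(363,346),(376,460),(150,485)]),.07)))
print(fit(FRC,unproj(i,cr([(97,382),(363,382),(362,535),(95,532)]),.124)))
print('lip ends',unproj(i,cr([(52,352),(445,317)]),.094))
print('keeper',unproj(i,cr([(246,318),(202,304)]),[.12,.141]))
w=eyes.camera_info('wrist');print(w)
R=Ro.from_quat(status.get_obs()['tool_rot']).as_matrix();print(R)
c=-w['R'].T@w['t'];print(c,R.T@(c-status.get_obs()['position']),w['R']@R)
E
```

```text
(array([0.5638536, 0.0642461]), np.float64(0.08521603490249775), array([0.00069457, 0.00121273, 0.00102928, 0.00043744]))
(array([0.51734928, 0.08799219]), np.float64(-0.024545646230944268), array([0.00182465, 0.00098094, 0.00093445, 0.0020932 ]))
lip ends [[ 0.6285655   0.26681434  0.094     ]
 [ 0.65521154 -0.12612895  0.094     ]]
keeper [[0.65405759 0.06977267 0.12      ]
 [0.66525127 0.11049878 0.141     ]]
{'K': array([[282.73777304,   0.        , 250.88320043],
       [  0.        , 282.73777304, 189.70047408],
       [  0.        ,   0.        ,   1.        ]]), 'k1': -0.005215553568436754, 'R': array([[ 0.44893322, -0.89356092, -0.00280169],
       [-0.85950061, -0.43267424,  0.27212442],
       [-0.24437197, -0.11975764, -0.962258  ]]), 't': array([-0.62249792, -0.03485481,  0.39127722])}
[[ 4.49183483e-01 -8.93439348e-01 -5.75272463e-04]
 [-8.93437470e-01 -4.49183736e-01  1.85986664e-03]
 [-1.92008107e-03 -3.21451401e-04 -9.99998105e-01]]
[ 0.34511945 -0.52446215  0.38425043] [-0.00105466 -0.07269734  0.01965842] [[ 9.99999572e-01  2.79327336e-04  8.81523288e-04]
 [-2.86045621e-05  9.62174423e-01 -2.72434173e-01]
 [-9.24277473e-04  2.72434032e-01  9.62174020e-01]]
```

```bash
cat >> h.py <<'E'
def Rdown(yaw): # tool x at yaw, z down
    c,s=np.cos(yaw),np.sin(yaw); return np.array([[c,s,0],[s,-c,0],[0,0,-1.]])
def plan(target,yaw,n,jaw,start=None,R0=None):
    o=status.get_obs(); p=np.array(start if start is not None else o['position']); R=Ro.from_quat(o['tool_rot']).as_matrix() if R0 is None else R0
    rows=[];Rt=Rdown(yaw); target=np.array(target,float)
    for k in range(n):
        d=R.T@((target-p)/(n-k)); r=Ro.from_matrix(R.T@Rt).as_rotvec()/(n-k)
        row=np.round(np.r_[jaw,d/.025,r/np.radians(8)],2); rows.append(row.tolist())
        p=p+R@(row[1:4]*.025); R=R@Ro.from_rotvec(row[4:]*np.radians(8)).as_matrix()
    for j in range(0,n,10): print('[' + ','.join('['+','.join('%g'%v for v in r)+']' for r in rows[j:j+10])+']')
    print('end',p,np.abs(np.array(rows)[:,1:]).max()); return p,R
E
python3 - <<'E'
from h import *
plan([.52,.088,.41],-.025,30,-1)
E
```

```text
[[-1,-0.63,-0.67,-0.01,-0,0,-0.26],[-1,-0.6,-0.69,-0.01,-0,0,-0.26],[-1,-0.58,-0.72,-0.01,-0,0,-0.26],[-1,-0.55,-0.74,-0.01,-0,0,-0.26],[-1,-0.52,-0.76,-0.01,-0,0,-0.26],[-1,-0.49,-0.77,-0.01,-0,0,-0.26],[-1,-0.47,-0.79,-0.01,-0,0,-0.26],[-1,-0.44,-0.81,-0.01,-0,0,-0.26],[-1,-0.41,-0.82,-0.01,-0,0,-0.26],[-1,-0.38,-0.84,-0.01,-0,0,-0.26]]
[[-1,-0.35,-0.85,-0.01,-0,0,-0.26],[-1,-0.32,-0.86,-0,-0,0,-0.26],[-1,-0.28,-0.87,-0.01,-0,0,-0.26],[-1,-0.25,-0.88,-0,-0,0,-0.26],[-1,-0.22,-0.89,-0.01,-0,0,-0.26],[-1,-0.19,-0.9,-0,-0,0,-0.26],[-1,-0.15,-0.91,-0.01,-0,0,-0.26],[-1,-0.12,-0.91,-0,-0,0,-0.25],[-1,-0.09,-0.91,-0.01,-0,0,-0.26],[-1,-0.06,-0.92,-0,-0,0,-0.25]]
[[-1,-0.02,-0.92,-0.01,-0,0,-0.26],[-1,0.01,-0.92,-0,-0,0,-0.25],[-1,0.04,-0.92,-0.01,-0,0,-0.26],[-1,0.07,-0.92,-0,-0,0,-0.25],[-1,0.11,-0.91,-0.01,-0,0,-0.26],[-1,0.14,-0.91,-0,-0,0,-0.25],[-1,0.17,-0.9,-0.01,-0,0,-0.26],[-1,0.2,-0.89,-0,-0,0,-0.25],[-1,0.24,-0.89,-0.01,-0.01,0,-0.26],[-1,0.27,-0.88,-0,-0,0.01,-0.25]]
end [0.52006966 0.088071   0.40991661] 0.92
```

Emit:
{"name": "step_arm", "arguments": {
  "steps": [
    [-1,-0.63,-0.67,-0.01,0,0,-0.26],
    [-1,-0.6,-0.69,-0.01,0,0,-0.26],
    [-1,-0.58,-0.72,-0.01,0,0,-0.26],
    [-1,-0.55,-0.74,-0.01,0,0,-0.26],
    [-1,-0.52,-0.76,-0.01,0,0,-0.26],
    [-1,-0.49,-0.77,-0.01,0,0,-0.26],
    [-1,-0.47,-0.79,-0.01,0,0,-0.26],
    [-1,-0.44,-0.81,-0.01,0,0,-0.26],
    [-1,-0.41,-0.82,-0.01,0,0,-0.26],
    [-1,-0.38,-0.84,-0.01,0,0,-0.26]
  ]
}}

```text
time: 1.1
position: [0.3605, -0.3417, 0.407]
tool_rot: [0.932, -0.362, -0.0, -0.0]
ft_force: [0.4, -0.7, -0.3]
grip_width: 0.0872
```

Emit:
{"name": "step_arm", "arguments": {
  "steps": [
    [-1,-0.35,-0.85,-0.01,0,0,-0.26],
    [-1,-0.32,-0.86,0,0,0,-0.26],
    [-1,-0.28,-0.87,-0.01,0,0,-0.26],
    [-1,-0.25,-0.88,0,0,0,-0.26],
    [-1,-0.22,-0.89,-0.01,0,0,-0.26],
    [-1,-0.19,-0.9,0,0,0,-0.26],
    [-1,-0.15,-0.91,-0.01,0,0,-0.26],
    [-1,-0.12,-0.91,0,0,0,-0.25],
    [-1,-0.09,-0.91,-0.01,0,0,-0.26],
    [-1,-0.06,-0.92,0,0,0,-0.25]
  ]
}}

```text
time: 2.1
position: [0.4401, -0.1266, 0.4083]
tool_rot: [0.982, -0.189, -0.0, -0.0]
ft_force: [0.3, -0.4, -0.3]
grip_width: 0.087
```

Emit:
{"name": "step_arm", "arguments": {
  "steps": [
    [-1,-0.02,-0.92,-0.01,0,0,-0.26],
    [-1,0.01,-0.92,0,0,0,-0.25],
    [-1,0.04,-0.92,-0.01,0,0,-0.26],
    [-1,0.07,-0.92,0,0,0,-0.25],
    [-1,0.11,-0.91,-0.01,0,0,-0.26],
    [-1,0.14,-0.91,0,0,0,-0.25],
    [-1,0.17,-0.9,-0.01,0,0,-0.26],
    [-1,0.2,-0.89,0,0,0,-0.25],
    [-1,0.24,-0.89,-0.01,0,0,-0.26],
    [-1,0.27,-0.88,0,0,0,-0.25]
  ]
}}

```text
time: 3.1
position: [0.5203, 0.0887, 0.4094]
tool_rot: [1.0, -0.012, -0.0, 0.0]
ft_force: [0.6, -1.1, -0.3]
grip_width: 0.0871
```

```bash
cat >> h.py <<'E'
def snap(name,tag,box=None,f=1):
    i=eyes.camera_info(name); p,d=eyes.camera(name); im=p[:,:,::-1].copy()
    np.savez(f'{tag}.npz',p=p,d=d,**i)
    if box: x0,y0,x1,y1=box; im=im[y0:y1,x0:x1]
    cv2.imwrite(f'pics/{tag}.png',cv2.resize(im,None,fx=f,fy=f,interpolation=cv2.INTER_CUBIC)); return i,p,d
E
python3 - <<'E'
from h import *
o=status.get_obs();print(o['time'],o['position'],o['q'],o['ft_force'])
snap('wrist','w1',f=1.5)
E
```

```text
3.1 [0.52025167 0.08874057 0.40941928] [-4.29452564e-02  3.91237603e-01  1.66979811e+00 -5.30818560e-05
  1.08140580e+00 -1.88113530e-02] [ 0.56710589 -1.13325931 -0.31630628]
```

View pics/w1.png

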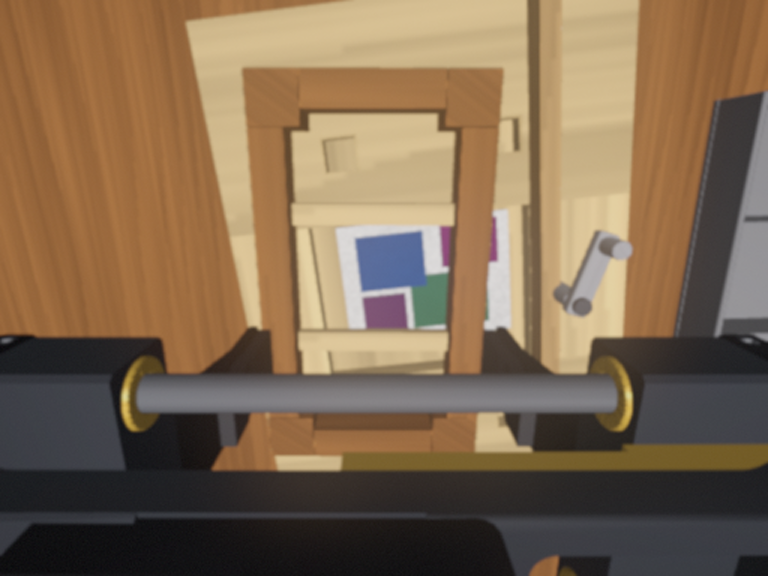

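```bash
python3 - <<'E'
import cv2
from h import *
im=np.load('w1.npz')['p'][:,:,::-1]
def crop(b,f,n): x0,y0,x1,y1=b; cv2.imwrite(f'pics/{n}.png',cv2.resize(im[y0:y1,x0:x1],None,fx=f,fy=f,interpolation=cv2.INTER_CUBIC))
crop((150,0,440,220),2.7,'w1a')
E
```

```text
(no output)
```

View pics/w1a.png

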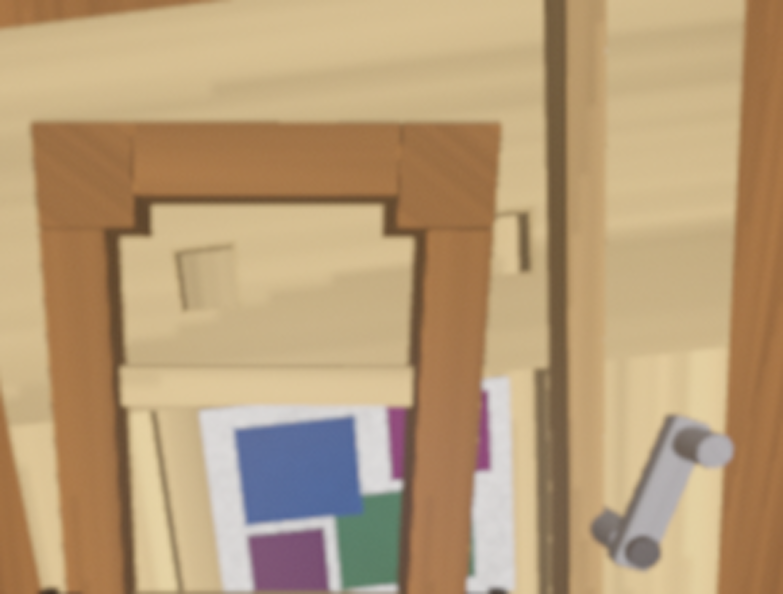

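```bash
python3 - <<'E'
from h import *
i=dict(np.load('w1.npz')); 
cr=lambda L:np.array(L,float)/2.7+[150,0]-0.3
fc=unproj(i,cr([(33,123),(499,123)]),.124);print('fr',fc,np.linalg.norm(fc[0]-fc[1]))
f2=unproj(i,np.array([(474,453),(270,453)])/1.5-.2,.124);print(f2)
print(fit(FRC,[fc[1],f2[0],f2[1],fc[0]]))
s=unproj(i,cr([(177,253),(235,246),(184,311),(238,305)]),.07);print('FL sock',s,s.mean(0))
print('BL sock right edge',unproj(i,cr([(525,212),(529,270)]),.07))
l=unproj(i,cr([(565,0),(568,590)]),.094);print('lip top',l,np.arctan2(l[0]-l[1],0)[0], np.arctan2(-(l[0]-l[1])[0],(l[0]-l[1])[1]))
l=unproj(i,cr([(547,0),(552,360)]),.07);print('lip bot',l,np.arctan2(-(l[0]-l[1])[0],(l[0]-l[1])[1]))
k=unproj(i,cr([(713,450),(642,552)]),[.141,.123]);print('knob,pivot',k)
E
```

```text
fr [[0.44474577 0.2185822  0.124     ]
 [0.59228685 0.21491511 0.124     ]] 0.14758664532177648
[[ 0.58598953 -0.04137341  0.124     ]
 [ 0.43631093 -0.03798479  0.124     ]]
(array([0.51483327, 0.08853478]), np.float64(-0.027469312648300253), array([0.0018621 , 0.00211692, 0.0013716 , 0.00236239]))
FL sock [[0.48162084 0.18143323 0.07      ]
 [0.50476788 0.18349406 0.07      ]
 [0.48316122 0.15908309 0.07      ]
 [0.50512777 0.16089185 0.07      ]] [0.49366943 0.17122556 0.07      ]
BL sock right edge [[0.61886569 0.19337503 0.07      ]
 [0.62184832 0.17160217 0.07      ]]
lip top [[0.6207663  0.2582823  0.094     ]
 [0.63873378 0.04392797 0.094     ]] -1.5707963267948966 0.08362588135306011
lip bot [[0.62233267 0.26614367 0.07      ]
 [0.63364457 0.13593736 0.07      ]] 0.08665915560033287
knob,pivot [[0.6639387  0.11139887 0.141     ]
 [0.65317599 0.06997762 0.123     ]]
```

```bash
python3 - <<'E'
from h import *
plan([.451,.0895,.276],-.027,9,-1)
E
```

```text
[[-1,-0.31,0.02,0.59,-0,-0,0],[-1,-0.31,0.01,0.59,-0,-0,0],[-1,-0.31,0.02,0.59,-0,-0,0.01],[-1,-0.31,0.02,0.59,-0,-0,0],[-1,-0.31,0.01,0.6,-0,-0,0.01],[-1,-0.32,0.02,0.59,-0,-0,0],[-1,-0.31,0.01,0.6,-0.01,-0,0.01],[-1,-0.32,0.02,0.59,-0,-0,0],[-1,-0.31,0.01,0.6,-0.01,-0.01,0.01]]
end [0.4510569  0.08954731 0.2759871 ] 0.6
```

Emit:
{"name": "step_arm", "arguments": {
  "steps": [
    [-1,-0.31,0.02,0.59,0,0,0],
    [-1,-0.31,0.02,0.59,0,0,0],
    [-1,-0.31,0.02,0.59,0,0,0],
    [-1,-0.31,0.02,0.59,0,0,0],
    [-1,-0.31,0.01,0.6,0,0,0],
    [-1,-0.32,0.01,0.59,0,0,0],
    [-1,-0.31,0.01,0.6,0,0,0.02],
    [-1,-0.32,0.01,0.59,0,0,0],
    [-1,-0.31,0.01,0.6,0,0,0],
    [-1,0,0,0,0,0,0]
  ],
  "squeeze": 15
}}

```text
time: 4.15
position: [0.448, 0.0863, 0.2747]
tool_rot: [1.0, -0.014, -0.003, -0.0]
ft_force: [-0.3, -0.6, -0.7]
grip_width: 0.0871
```

```bash
python3 - <<'E'
from h import *
o=status.get_obs();print(o['time'],o['position'],o['ft_force'])
snap('wrist','w2',f=1.5)
E
```

```text
4.15 [0.44804537 0.08629391 0.27467688] [-0.26925457 -0.61864454 -0.68791166]
```

View pics/w2.png

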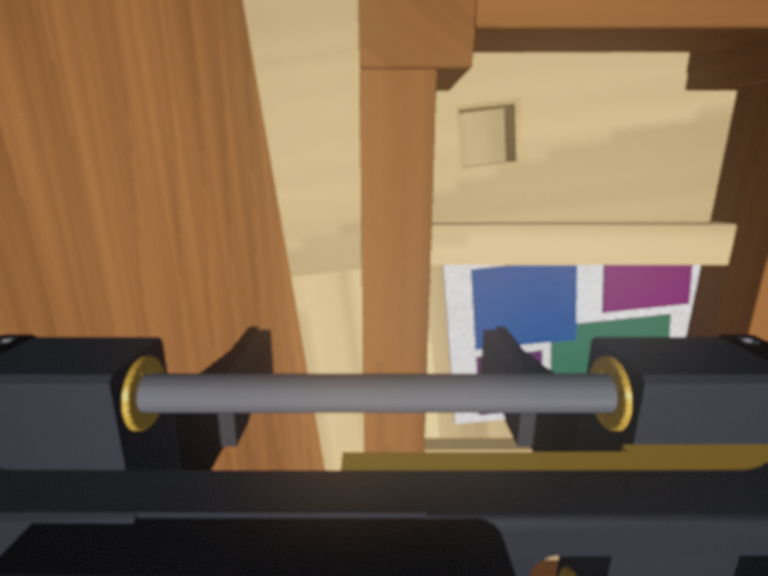

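```bash
python3 - <<'E'
from h import *
i=dict(np.load('w2.npz')); L=np.array([(361,100),(362,440),(436,100),(426,440),(360,68),(475,68)])/1.5-.2
print(unproj(i,L,.124))
E
```

```text
[[0.44317057 0.17901071 0.124     ]
 [0.43914321 0.06635789 0.124     ]
 [0.46460987 0.17837193 0.124     ]
 [0.46204493 0.06582027 0.124     ]
 [0.44321247 0.18735138 0.124     ]
 [0.47546963 0.18638238 0.124     ]]
```

Emit:
{"name": "step_arm", "arguments": {
  "steps": [
    [-0.5,0.14,-0.1,0,0,0,0],
    [0,0,0,0,0,0,0],
    [0.5,0,0,0,0,0,0],
    [1,0,0,0,0,0,0],
    [1,0,0,0,0,0,0],
    [1,0,0,0,0,0,0],
    [1,0,0,0,0,0,0],
    [1,0,0,0,0,0,0],
    [1,0,0,0,0,0,0],
    [1,0,0,0,0,0,0]
  ],
  "squeeze": 15
}}

```text
time: 5.2
position: [0.4534, 0.0888, 0.2762]
tool_rot: [1.0, -0.014, -0.0, 0.0]
ft_force: [0.1, 0.4, -0.5]
grip_width: 0.0219
```

```bash
python3 - <<'E'
from h import *
o=status.get_obs();print(o['time'],o['position'],o['ft_force'],o['tool_rot'])
snap('wrist','w3',f=1.5)
R=Ro.from_quat(o['tool_rot']).as_matrix(); print(np.arctan2(R[1,0],R[0,0]),R[:,2])
E
```

```text
5.2 [0.45341485 0.08878865 0.27624431] [ 0.09727918  0.41087851 -0.48401859] [ 9.99900218e-01 -1.41262677e-02 -4.19573699e-05  2.17087895e-05]
-0.02825347705778527 [-8.45196949e-05 -4.22278447e-05 -9.99999996e-01]
```

View pics/w3.png

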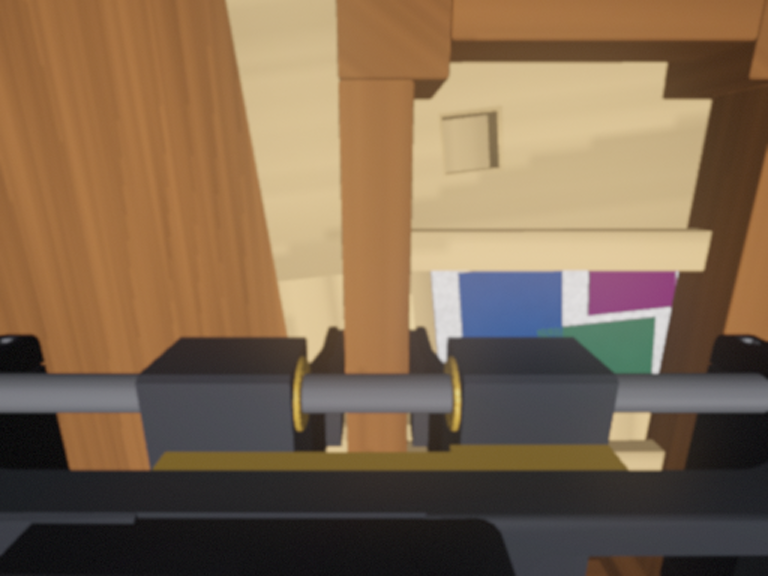

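```bash
python3 - <<'E'
from h import *
i=dict(np.load('w3.npz')); L=np.array([(340,77),(450,77),(412,100),(409,320),(345,320)])/1.5-.2
print(unproj(i,L,.124))
print(unproj(i,np.array([(442,118),(496,110),(447,173),(498,167)])/1.5-.2,.07), unproj(i,np.array([(442,118),(496,110),(447,173),(498,167)])/1.5-.2,.07).mean(0))
c,s=np.cos(.085),np.sin(.085)
g=np.array([.5625-.064*c,.063-.064*s]);print(g)
plan([*g,.2755],.085,16,1)
E
```

```text
[[0.4436389  0.18792227 0.124     ]
 [0.47505274 0.18702406 0.124     ]
 [0.46416307 0.18123664 0.124     ]
 [0.46275606 0.11350703 0.124     ]
 [0.44147903 0.11410247 0.124     ]]
[[0.48076925 0.18132734 0.07      ]
 [0.50285513 0.18378507 0.07      ]
 [0.48317546 0.15933231 0.07      ]
 [0.50475688 0.16119345 0.07      ]] [0.49288918 0.17140954 0.07      ]
[0.49873106 0.05756655]
[[1,0.12,0.07,0,0,0,-0.05],[1,0.11,0.08,0,0,0,-0.05],[1,0.11,0.08,0,0,0,-0.05],[1,0.11,0.08,0,0,0,-0.05],[1,0.11,0.08,0,0,0,-0.05],[1,0.11,0.08,0,0,0,-0.05],[1,0.11,0.08,0,0,0,-0.05],[1,0.11,0.08,0,0,0,-0.05],[1,0.11,0.08,0,0,0,-0.05],[1,0.11,0.08,0,0,0,-0.05]]
[[1,0.11,0.08,0,0,0,-0.05],[1,0.11,0.08,0.01,0,0,-0.05],[1,0.11,0.08,0,0,0,-0.05],[1,0.11,0.09,0.01,0,0,-0.05],[1,0.12,0.09,0,0,0,-0.06],[1,0.11,0.08,0.01,0,0,-0.05]]
end [0.4986804  0.05763285 0.27546392] 0.12
```

Emit:
{"name": "step_arm", "arguments": {
  "steps": [
    [1,0,0,0,0,0,0],
    [1,0.12,0.07,0,0,0,-0.05],
    [1,0.11,0.08,0,0,0,-0.05],
    [1,0.11,0.08,0,0,0,-0.05],
    [1,0.11,0.08,0,0,0,-0.05],
    [1,0.11,0.08,0,0,0,-0.05],
    [1,0.11,0.08,0,0,0,-0.05],
    [1,0.11,0.08,0,0,0,-0.05],
    [1,0.11,0.08,0,0,0,-0.05],
    [1,0,0,0,0,0,0]
  ],
  "squeeze": 40
}}

```text
time: 6.25
position: [0.4764, 0.0725, 0.2762]
tool_rot: [1.0, 0.014, 0.001, 0.0]
ft_force: [0.6, -1.3, 0.3]
grip_width: 0.0215
```

Emit:
{"name": "step_arm", "arguments": {
  "steps": [
    [1,0.11,0.08,0,0,0,-0.05],
    [1,0.11,0.08,0,0,0,-0.05],
    [1,0.11,0.08,0,0,0,-0.05],
    [1,0.11,0.08,0,0,0,-0.05],
    [1,0.11,0.08,0,0,0,-0.05],
    [1,0.11,0.08,0,0,0,-0.05],
    [1,0.11,0.08,0,0,0,-0.05],
    [1,0,0,0,0,0,-0.05],
    [1,0,0,0,0,0,0],
    [1,0,0,0,0,0,0]
  ]
}}

```text
time: 7.25
position: [0.4956, 0.0598, 0.2758]
tool_rot: [0.999, 0.042, -0.0, 0.0]
ft_force: [1.3, 0.3, -7.5]
grip_width: 0.022
```

```bash
python3 - <<'E'
from h import *
o=status.get_obs();print(o['time'],o['position'],o['ft_force'],o['tool_rot'])
snap('wrist','w4',f=1.5)
snap('top','t4',(160,110,290,235),6)
R=Ro.from_quat(o['tool_rot']).as_matrix(); print(np.arctan2(R[1,0],R[0,0]),R[:,2])
E
```

```text
7.25 [0.49564572 0.05983818 0.27575489] [ 1.26951908  0.34081031 -7.46628387] [ 9.99127357e-01  4.17673214e-02 -1.18531824e-04  3.98752185e-05]
0.08355894203126236 [-2.33525813e-04 -8.95823569e-05 -9.99999969e-01]
```

View pics/w4.png

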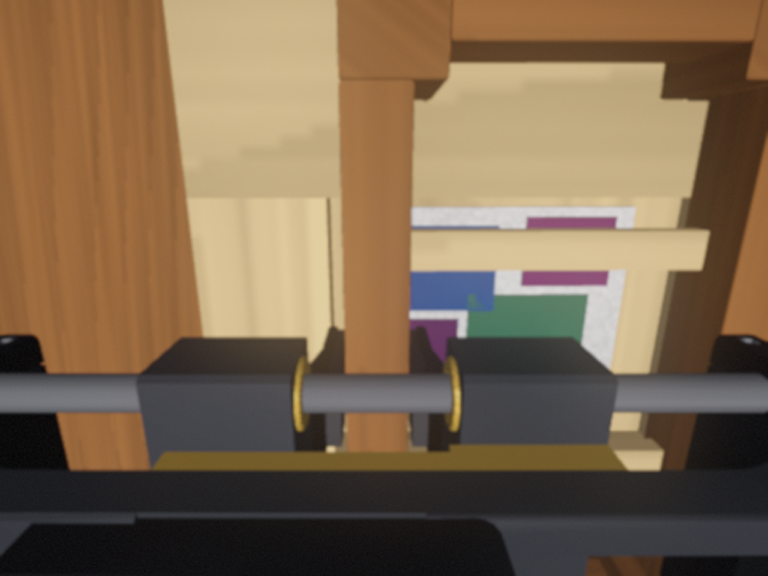

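View pics/t4.png

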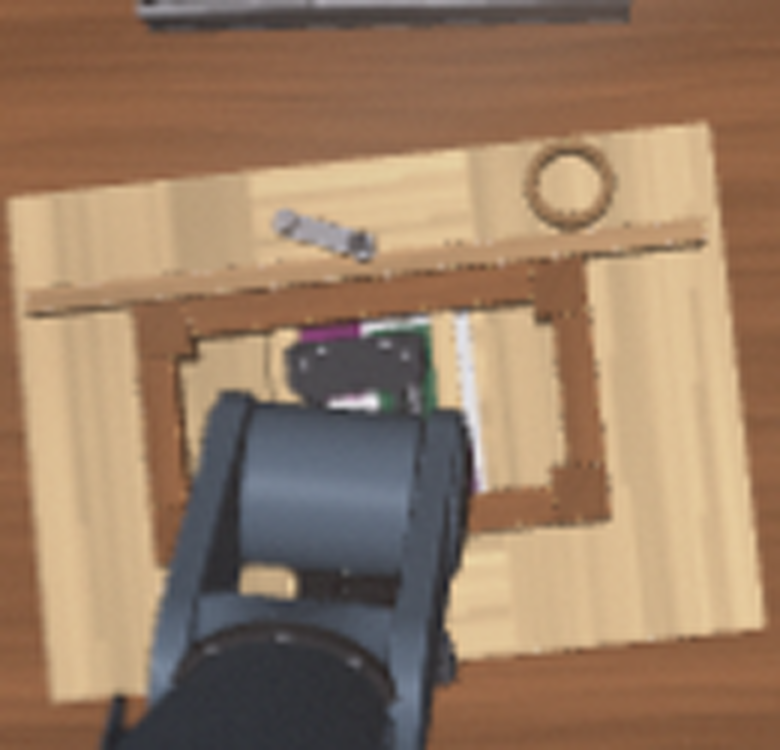

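Emit:
{"name": "step_arm", "arguments": {
  "steps": [
    [1,0.04,0.04,0.04,0,0,0],
    [1,0.04,0.04,0.04,0,0,0],
    [1,0,0,0.04,0,0,0],
    [1,0,0,0.04,0,0,0],
    [1,0,0,0,0,0,0],
    [1,0,0,0,0,0,0],
    [1,0,0,0,0,0,0],
    [1,0,0,0,0,0,0],
    [1,0,0,0,0,0,0],
    [1,0,0,0,0,0,0]
  ],
  "squeeze": 20
}}

```text
time: 8.35
position: [0.4978, 0.0581, 0.2723]
tool_rot: [0.999, 0.042, 0.0, 0.0]
ft_force: [2.0, 0.6, -6.9]
grip_width: 0.0222
```

Still carrying the weight, so the spigots are in the mouths; follow it down.

Emit:
{"name": "step_arm", "arguments": {
  "steps": [
    [1,0,0,0.06,0,0,0],
    [1,0,0,0.06,0,0,0],
    [1,0,0,0.06,0,0,0],
    [1,0,0,0.06,0,0,0],
    [1,0,0,0.06,0,0,0],
    [1,0,0,0.06,0,0,0],
    [1,0,0,0,0,0,0],
    [1,0,0,0,0,0,0],
    [1,0,0,0,0,0,0],
    [1,0,0,0,0,0,0]
  ]
}}

```text
time: 9.35
position: [0.4977, 0.0581, 0.2633]
tool_rot: [0.999, 0.042, 0.0, -0.0]
ft_force: [0.2, 0.1, -4.2]
grip_width: 0.0219
```

```bash
python3 - <<'E'
from h import *
o=status.get_obs();print(o['time'],o['position'],o['ft_force'],o['moment'])
i,p,d=snap('wrist','w5',f=1.5)
snap('side','s5',(180,160,300,290),5)
E
```

```text
9.35 [0.49767429 0.05806465 0.26331816] [ 0.17313125  0.05262983 -4.17354609] [-0.03572929 -0.12698383  0.0350827 ]
```

View pics/s5.png

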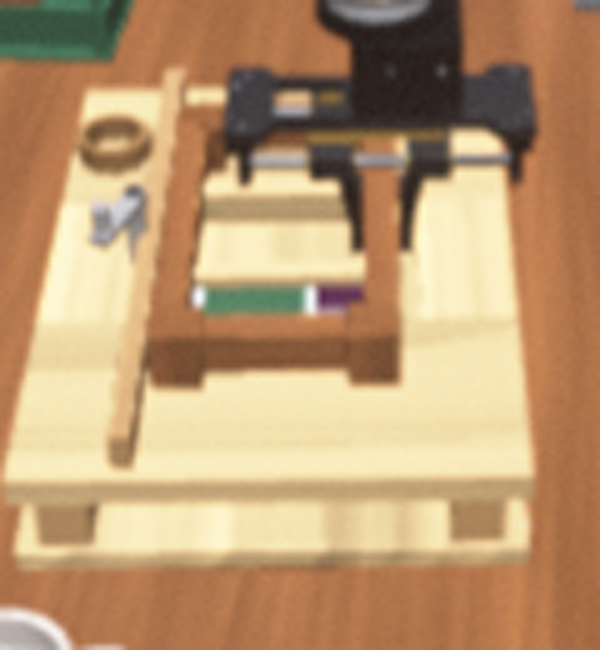

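View pics/w5.png

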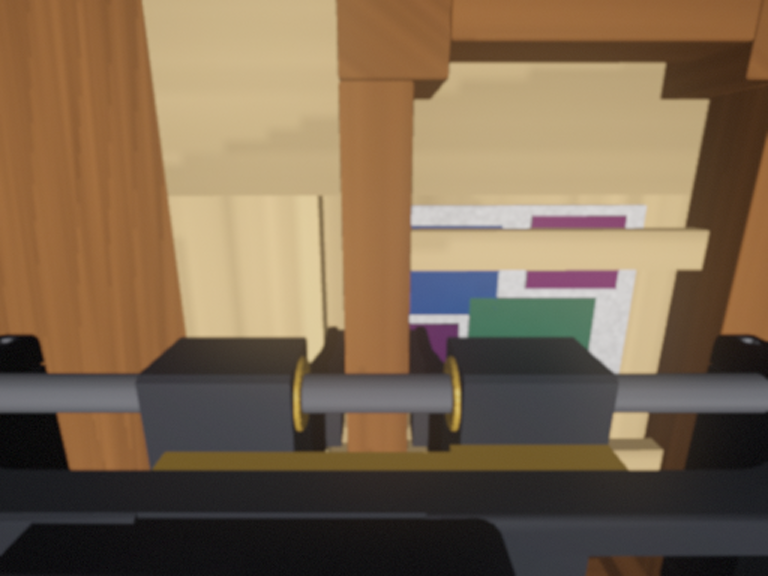

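Emit:
{"name": "step_arm", "arguments": {
  "steps": [
    [1,0,0,0.05,0,0,0],
    [1,0,0,0,0,0,0],
    [0.4,0,0,0,0,0,0],
    [0,0,0,0,0,0,0],
    [0,0,0,0,0,0,0],
    [-0.2,0,0,-0.2,0,0,0],
    [-0.2,0,0,-0.8,0,0,0],
    [-0.2,0,0,-1,0,0,0],
    [-0.2,0,0,-1,0,0,0],
    [-0.2,0,0,-1,0,0,0]
  ]
}}

```text
time: 10.45
position: [0.4975, 0.0581, 0.3632]
tool_rot: [0.999, 0.042, -0.0, -0.0]
ft_force: [0.7, -0.2, -0.1]
grip_width: 0.0523
```

```bash
python3 - <<'E'
from h import *
o=status.get_obs();print(o['time'],o['position'],o['ft_force'],o['q'])
i,p,d=snap('wrist','w6',f=1.5)
snap('side','s6',(180,160,300,290),5)
E
```

```text
10.45 [0.49752674 0.05805252 0.36315956] [ 0.6829094  -0.16747347 -0.11826605] [-1.07297178e-01  4.21942305e-01  1.78386098e+00 -4.87109552e-06
  9.35948880e-01 -1.90435132e-01]
```

View pics/s6.png

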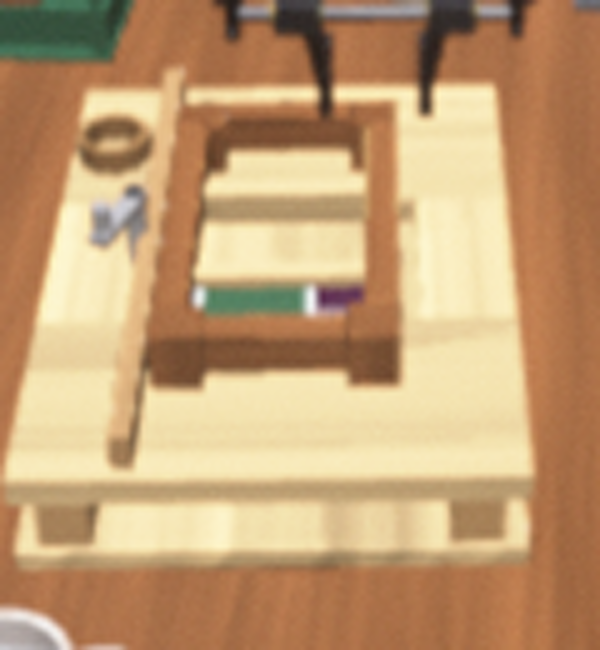

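View pics/w6.png

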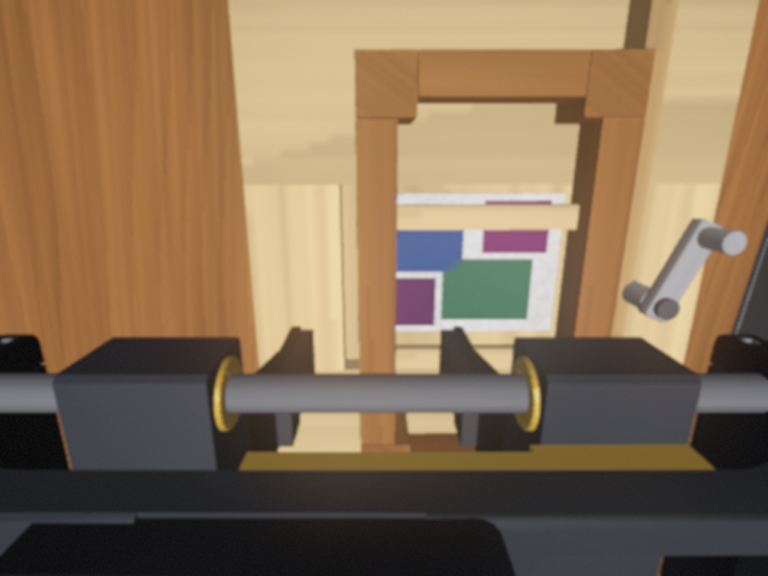

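```bash
cat >> h.py <<'E'
def world(i,d,px,r=2):
    out=[]
    for x,y in px:
        x,y=int(round(x)),int(round(y)); z=np.median(d[y-r:y+r+1,x-r:x+r+1])
        u=cv2.undistortPoints(np.array([[[x,y]]],float),i['K'],np.array([i['k1'],0,0,0.]))[0,0]
        out.append(np.array(i['R']).T@(np.array([u[0]*z,u[1]*z,z])-i['t']))
    return np.array(out)
E
python3 - <<'E'
from h import *
i=dict(np.load('w6.npz'))
L=np.array([(387,84),(618,84),(500,74),(378,200),(610,200),(375,300),(595,300),(300,100),(530,140),(650,150),(305,230)])/1.5
print(world(i,i['d'],L).round(4))
i=dict(np.load('s6.npz'))
L=np.array([(205,115),(385,115),(195,330),(375,325),(440,350)])/5+[180,160]
print(world(i,i['d'],L,1).round(4))
E
```

```text
[[0.4912 0.1721 0.1103]
 [0.6075 0.1819 0.1103]
 [0.547  0.1816 0.1103]
 [0.4915 0.1146 0.1104]
 [0.6169 0.1251 0.1104]
 [0.4946 0.0576 0.1102]
 [0.6216 0.0681 0.1101]
 [0.4406 0.1656 0.0705]
 [0.5811 0.1552 0.0702]
 [0.6413 0.1534 0.0941]
 [0.4462 0.0886 0.0705]]
[[ 0.6241 -0.0449  0.1076]
 [ 0.5007 -0.0511  0.1083]
 [ 0.5941  0.19    0.1084]
 [ 0.4887  0.1795  0.1094]
 [ 0.4519  0.1508  0.069 ]]
```

```bash
python3 - <<'E'
from h import *
i=dict(np.load('w6.npz'))
print(unproj(i,np.array([(734,242),(666,308)])/1.5-.2,[.141,.125]))
print(world(i,i['d'],[(734/1.5,242/1.5),(666/1.5,308/1.5),(690/1.5,270/1.5)],1))
# rack refine from seated frame outer left corners z=.11
f=unproj(i,np.array([(356,50),(654,50)])/1.5-.2,.11);print(f)
plan([.664,.111,.335],-.26,10,-.2)
E
```

```text
[[0.66431511 0.1113345  0.141     ]
 [0.65231878 0.07107257 0.125     ]]
[[0.6639393  0.11145159 0.1412881 ]
 [0.65088114 0.07178791 0.12710509]
 [0.66091827 0.09256477 0.12328684]]
[[0.4743638  0.18645016 0.11      ]
 [0.62167227 0.19887812 0.11      ]]
[[-0.2,0.68,-0.16,0.13,0,-0.01,0.25],[-0.2,0.67,-0.18,0.12,0,-0.01,0.25],[-0.2,0.66,-0.2,0.12,0,-0,0.24],[-0.2,0.66,-0.23,0.13,0,-0.01,0.25],[-0.2,0.65,-0.25,0.12,0,-0,0.24],[-0.2,0.64,-0.27,0.12,0,-0.01,0.25],[-0.2,0.63,-0.29,0.12,0,-0,0.24],[-0.2,0.62,-0.31,0.13,0,-0.01,0.25],[-0.2,0.61,-0.33,0.12,0,-0,0.24],[-0.2,0.59,-0.35,0.12,0,-0.01,0.25]]
end [0.66401377 0.11091611 0.33511775] 0.68
```

Emit:
{"name": "step_arm", "arguments": {
  "steps": [
    [-0.2,0.68,-0.16,0.13,0,0,0.26],
    [-0.2,0.67,-0.18,0.12,0,0,0.26],
    [-0.2,0.66,-0.2,0.12,0,0,0.25],
    [-0.2,0.66,-0.23,0.13,0,0,0.26],
    [-0.2,0.65,-0.25,0.12,0,0,0.25],
    [-0.2,0.64,-0.27,0.12,0,0,0.26],
    [-0.2,0.63,-0.29,0.12,0,0,0.25],
    [-0.2,0.62,-0.32,0.13,0,0,0.26],
    [-0.2,0.61,-0.34,0.12,0,0,0.25],
    [-0.2,0.59,-0.36,0.12,0,0,0.25]
  ],
  "squeeze": 5
}}

```text
time: 11.55
position: [0.6636, 0.1109, 0.3297]
tool_rot: [0.991, -0.137, -0.001, 0.0]
ft_force: [0.0, -0.1, 0.1]
grip_width: 0.052
```

```bash
python3 - <<'E'
from h import *
o=status.get_obs();print(o['time'],o['position'],o['ft_force'],o['q'])
i,p,d=snap('wrist','w7',f=1.5)
plan([.664,.111,.3085],-.277,5,-.2)
E
```

```text
11.55 [0.6636308  0.1108591  0.32969452] [ 0.0442014  -0.13252628  0.10161427] [-2.07006363e-04  6.74991974e-01  1.36977377e+00 -3.20848232e-05
  1.09902367e+00  2.74094539e-01]
[[-0.2,-0.01,0.01,0.17,-0,-0,0],[-0.2,-0.01,0.01,0.17,-0,-0,0],[-0.2,-0.02,0,0.17,-0,-0,0],[-0.2,-0.01,0.01,0.16,-0,-0.01,0.01],[-0.2,-0.02,0,0.17,-0.01,-0,0]]
end [0.66400418 0.11111014 0.30840548] 0.17
```

View pics/w7.png

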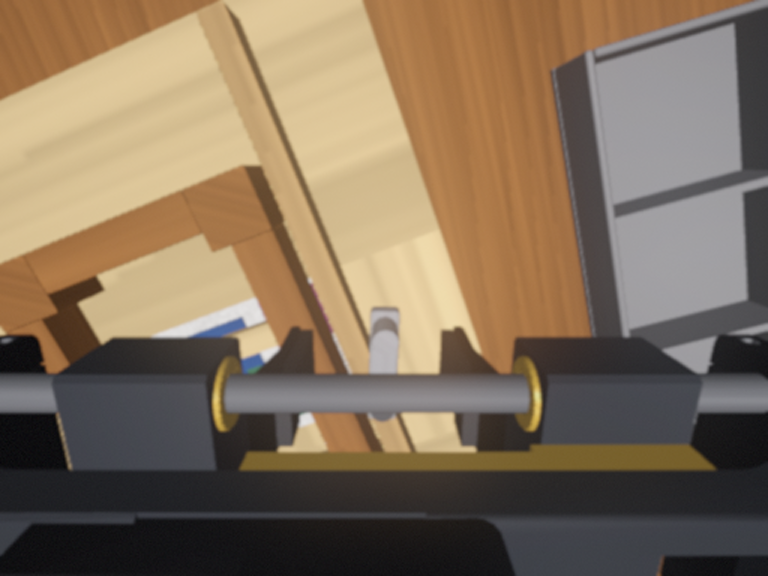

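```bash
python3 - <<'E'
from h import *
i=dict(np.load('w7.npz'))
print(1.5*proj(i,[[.664,.1114,.141],[.664,.1114,.123],[.6525,.071,.125]]))
im=i['p'][:,:,::-1][190:300,180:340]; cv2.imwrite('pics/w7c.png',cv2.resize(im,None,fx=5,fy=5,interpolation=cv2.INTER_CUBIC))
E
```

```text
[[382.74945258 341.74571088]
 [382.32786057 326.40006559]
 [381.80497717 407.4194662 ]]
```

View pics/w7c.png

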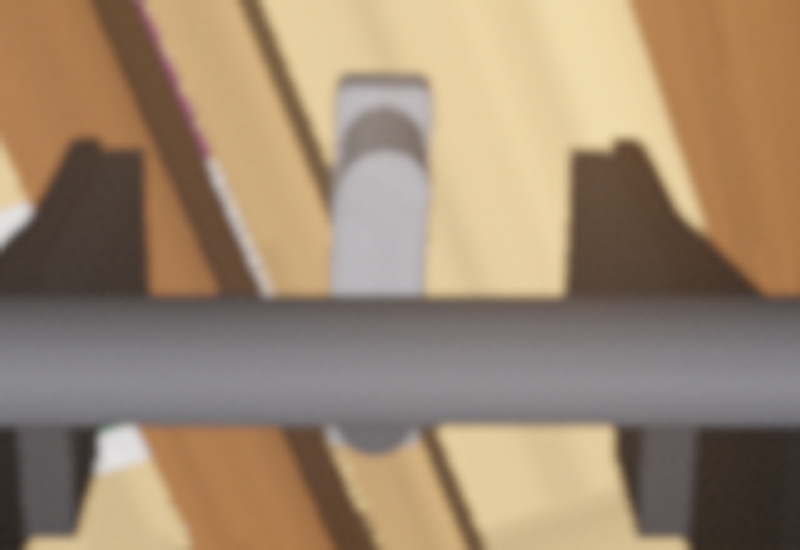

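Emit:
{"name": "step_arm", "arguments": {
  "steps": [
    [-0.2,0,0,0.17,0,0,0],
    [-0.2,0,0,0.17,0,0,0],
    [-0.2,0,0,0.17,0,0,0],
    [-0.2,0,0,0.17,0,0,0],
    [0.2,0,0,0.17,0,0,0],
    [0.6,0,0,0,0,0,0],
    [1,0,0,0,0,0,0],
    [1,0,0,0,0,0,0],
    [1,0,0,0,0,0,0],
    [1,0,0,0,0,0,0]
  ],
  "squeeze": 5
}}

```text
time: 12.6
position: [0.6637, 0.1107, 0.3104]
tool_rot: [0.991, -0.136, 0.001, -0.0]
ft_force: [1.0, 0.6, 0.5]
grip_width: 0.0123
```

```bash
python3 - <<'E'
from h import *
o=status.get_obs();print(o['time'],o['position'],o['ft_force'],o['grip_width'])
R=Ro.from_quat(o['tool_rot']).as_matrix(); yaw=np.arctan2(R[1,0],R[0,0]); print(yaw,R[:,2])
P=np.array([.6525,.071]); p=o['position'][:2]; r=np.linalg.norm(p-P); a=np.arctan2(*(p-P)[::-1]); print('r',r,'phi',a-np.pi/2-.085)
E
```

```text
12.6 [0.66369821 0.11071585 0.31035914] [0.98745254 0.64066547 0.54740964] 0.012295163937708744
-0.2728538783355339 [ 1.72887922e-03  1.93483876e-04 -9.99998487e-01]
r 0.04126437534246957 phi -0.35982358793094243
```

Emit:
{"name": "step_arm", "arguments": {
  "steps": [
    [1,-0.116,0.004,0,0,0,-0.5],
    [1,-0.116,0.004,0,0,0,-0.5],
    [1,-0.116,0.004,0,0,0,-0.5],
    [1,-0.116,0.004,0,0,0,-0.5],
    [1,-0.116,0.004,0,0,0,-0.5],
    [1,-0.116,0.004,0,0,0,-0.5],
    [1,-0.116,0.004,0,0,0,-0.5],
    [1,-0.116,0.004,0,0,0,-0.5],
    [1,-0.116,0.004,0,0,0,-0.5],
    [1,-0.116,0.004,0,0,0,-0.5]
  ]
}}

```text
time: 13.6
position: [0.6356, 0.1079, 0.3103]
tool_rot: [0.977, 0.213, 0.001, 0.001]
ft_force: [1.8, -2.2, -0.4]
grip_width: 0.0115
```

```bash
cat > k.py <<'E'
from h import *
o=status.get_obs();print(o['time'],o['position'],o['ft_force'],o['grip_width'],o['q'][5])
R=Ro.from_quat(o['tool_rot']).as_matrix(); yaw=np.arctan2(R[1,0],R[0,0]); print(yaw-.085,R[:,2])
P=np.array([.6525,.071]); p=o['position'][:2]; r=np.linalg.norm(p-P); a=np.arctan2(*(p-P)[::-1]); print('r',r,'phi',(a-np.pi/2-.085+np.pi)%(2*np.pi)-np.pi)
E
python3 k.py
```

```text
13.6 [0.63559876 0.10787287 0.31034838] [ 1.81440414 -2.16080525 -0.44745898] 0.011455871286596366 -0.4321255114250852
0.34339570316032386 [ 0.0026346  -0.00146705 -0.99999545]
r 0.040561809220942095 phi 0.3447884902775993
```

Tracking well; continue.

Emit:
{"name": "step_arm", "arguments": {
  "steps": [
    [1,-0.116,0.004,0,0,0,-0.5],
    [1,-0.116,0.004,0,0,0,-0.5],
    [1,-0.116,0.004,0,0,0,-0.5],
    [1,-0.116,0.004,0,0,0,-0.5],
    [1,-0.116,0.004,0,0,0,-0.5],
    [1,-0.116,0.004,0,0,0,-0.5],
    [1,-0.116,0.004,0,0,0,-0.5],
    [1,-0.116,0.004,0,0,0,-0.5],
    [1,-0.116,0.004,0,0,0,-0.5],
    [1,-0.116,0.004,0,0,0,-0.5]
  ]
}}

```text
time: 14.6
position: [0.6159, 0.088, 0.3104]
tool_rot: [0.846, 0.534, 0.002, 0.002]
ft_force: [4.4, -0.9, -2.4]
grip_width: 0.0115
```

```bash
python3 k.py
```

```text
14.6 [0.61592629 0.08803782 0.31039532] [ 4.3798494  -0.93121515 -2.40081125] 0.011528019980405068 -1.1629354112485437
1.0412595151625792 [ 4.97089069e-03 -9.95350682e-04 -9.99987150e-01]
r 0.04034753356560911 phi 1.049840828652206
```

Emit:
{"name": "step_arm", "arguments": {
  "steps": [
    [1,-0.11,0.004,0,0,0,-0.47],
    [1,-0.11,0.004,0,0,0,-0.47],
    [1,-0.11,0.004,0,0,0,-0.47],
    [1,-0.11,0.004,0,0,0,-0.47],
    [1,-0.11,0.004,0,0,0,-0.47],
    [1,-0.11,0.004,0,0,0,-0.47],
    [1,-0.11,0.004,0,0,0,-0.47],
    [1,-0.11,0.004,0,0,0,-0.47],
    [1,0,0,0,0,0,0],
    [1,0,0,0,0,0,0]
  ]
}}

```text
time: 15.6
position: [0.6121, 0.067, 0.3104]
tool_rot: [0.68, 0.733, 0.002, 0.002]
ft_force: [5.6, -1.1, -3.2]
grip_width: 0.0119
```

```bash
python3 k.py
```

```text
15.6 [0.61211737 0.06701421 0.31039389] [ 5.55445999 -1.08075963 -3.20816783] 0.011859659962336618 -1.7189039060569427
1.561699824460837 [ 5.16979832e-03 -3.78773798e-04 -9.99986565e-01]
r 0.04057885604197234 phi 1.58417816266215
```

Now release, rise and check.

Emit:
{"name": "step_arm", "arguments": {
  "steps": [
    [0.6,0,0,0,0,0,0],
    [0.4,0,0,0,0,0,0],
    [0.4,0,0,0,0,0,0],
    [0.4,0,0,-0.2,0,0,0],
    [0.4,0,0,-1,0,0,0],
    [0.4,0,0,-1,0,0,0],
    [0.4,0,0,-1,0,0,0],
    [0.4,0,-0.6,-1,0,0,0],
    [0.4,0,-1,0,0,0,0],
    [0.4,0,-1,0,0,0,0]
  ]
}}

```text
time: 16.6
position: [0.5452, 0.0622, 0.4164]
tool_rot: [0.679, 0.734, 0.001, 0.001]
ft_force: [-0.2, 1.1, -0.0]
grip_width: 0.0261
```

```bash
python3 - <<'E'
from h import *
o=status.get_obs();print(o['time'],o['position'],o['ft_force'],o['grip_width'])
snap('wrist','w8',f=1.5)
snap('side','s8',(180,160,300,290),5)
snap('top','t8',(160,110,290,235),6)
E
```

```text
16.6 [0.54519304 0.06222228 0.41644963] [-0.19854443  1.05668936 -0.03420577] 0.026139252305314466
```

View pics/w8.png

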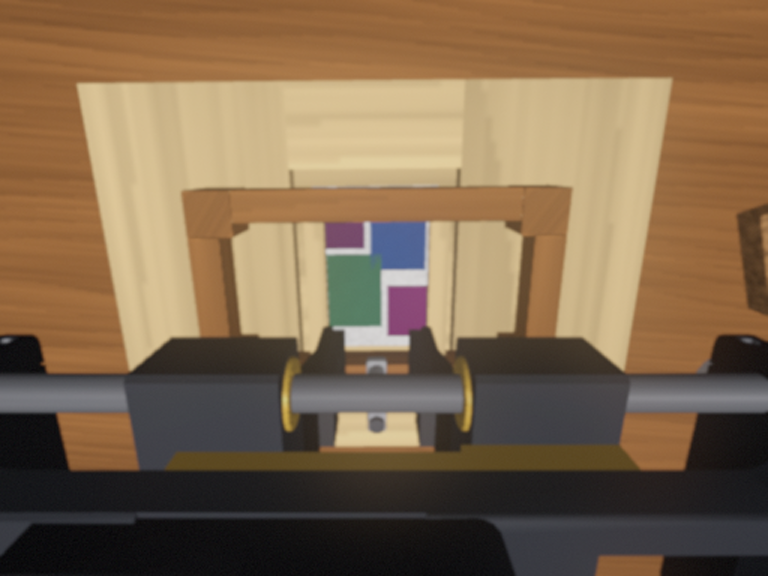

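View pics/t8.png

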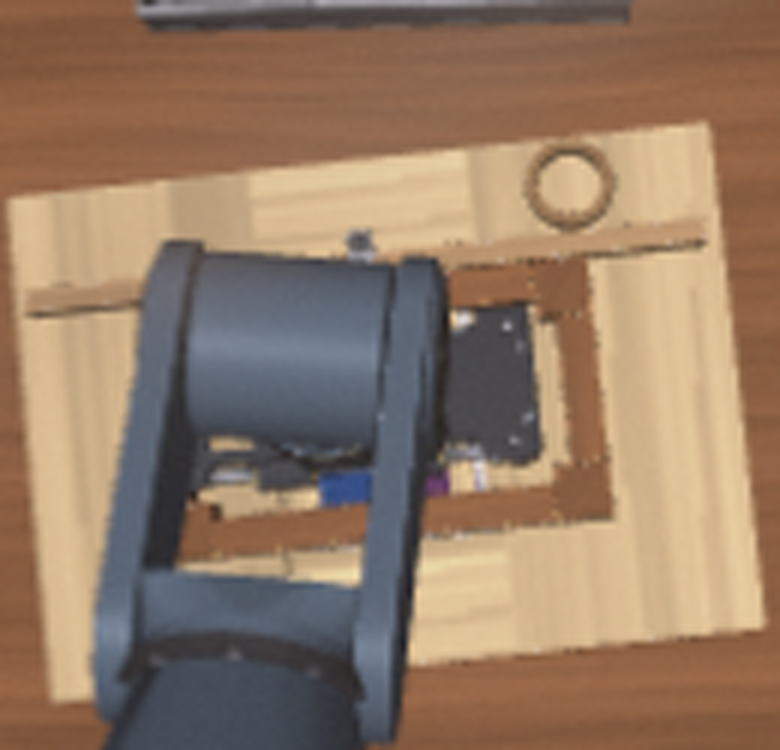

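Emit:
{"name": "step_arm", "arguments": {
  "steps": [
    [0.4,-0.5,-0.3,-0.4,0,0,0],
    [0.4,-1,-0.4,-0.4,0,0,0],
    [0.4,-1,-0.4,-0.4,0,0,0],
    [0.4,-1,-0.4,0,0,0,0],
    [0.4,-1,-0.4,0,0,0,0],
    [0.4,-1,-0.4,0,0,0,0],
    [0.4,-1,-0.4,0,0,0,0],
    [0.4,-1,-0.4,0,0,0,0],
    [0.4,-1,-0.4,0,0,0,0],
    [0.4,-0.5,0,0,0,0,0]
  ]
}}

```text
time: 17.75
position: [0.4759, -0.1716, 0.4457]
tool_rot: [0.68, 0.733, -0.0, 0.001]
ft_force: [-0.1, -0.3, 0.4]
grip_width: 0.0259
```

```bash
python3 - <<'E'
from h import *
o=status.get_obs();print(o['time'],o['position'],o['ft_force'],o['q'])
snap('side','s9',(150,140,300,290),5)
snap('top','t9',(160,110,290,235),6)
snap('top','t9f')
E
```

```text
17.75 [ 0.47587047 -0.17164043  0.44571894] [-0.13818455 -0.26512815  0.43180334] [-5.67179221e-01  3.15603076e-01  1.67607520e+00 -8.99219693e-04
  1.14857216e+00 -2.21253473e+00]
```

View pics/t9.png

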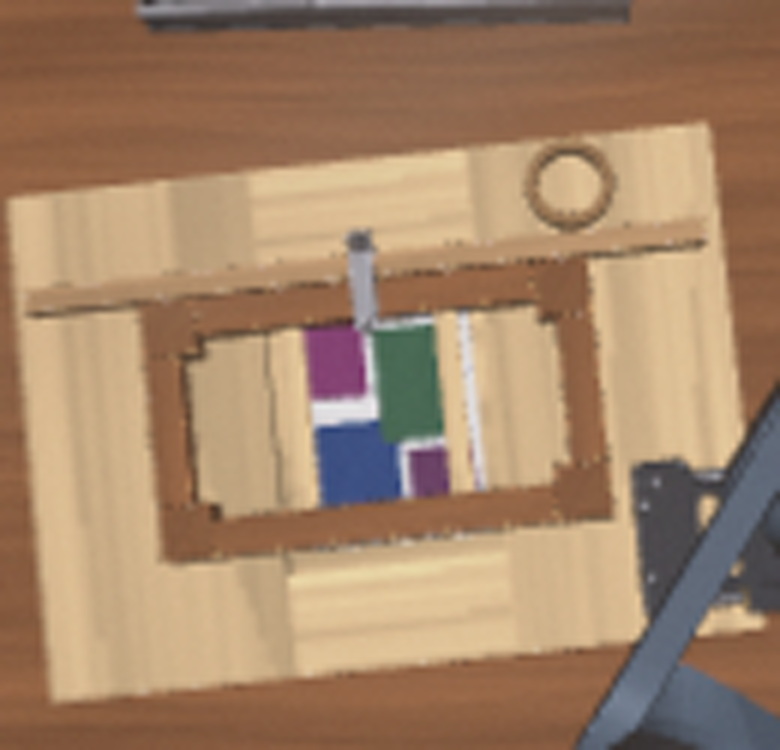

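View pics/s9.png

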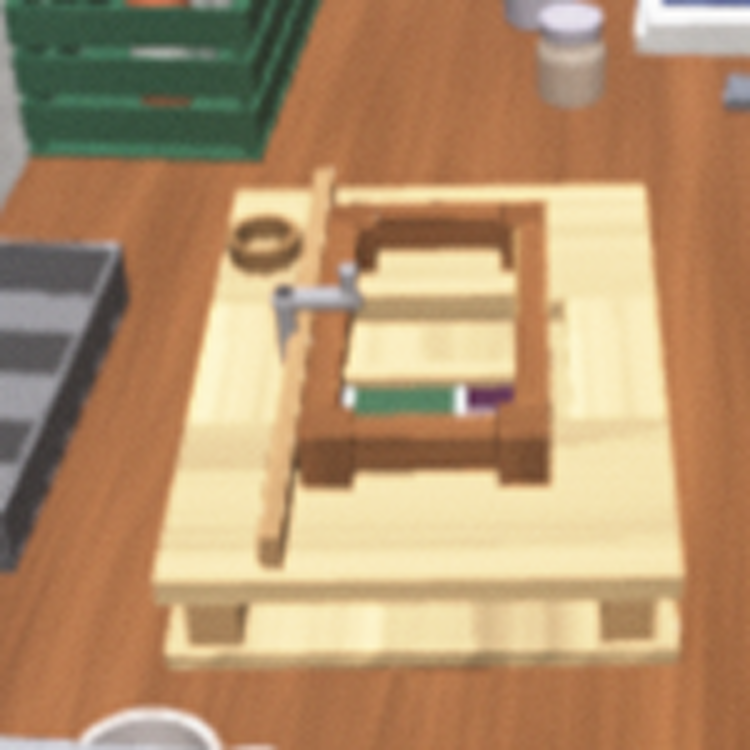

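View pics/t9f.png

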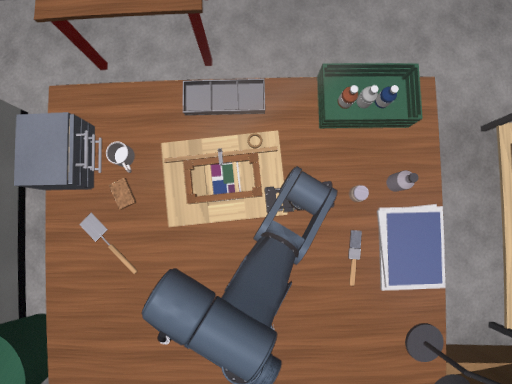

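```bash
python3 - <<'E'
from h import *
i=dict(np.load('t9.npz'))
L=np.array([(165,320),(560,285),(580,490),(185,540),(250,310),(450,515),(650,330),(100,450)])/6+[160,110]
print(world(i,i['d'],L,1).round(4))
print(fit(FRC,unproj(i,np.array([(140,310),(586,262),(611,518),(165,562)])/6+[160,110]-.4,.11)))
L=np.array([(349,248),(373,248),(357,325),(379,322)])/6+[160,110]-.4
w=unproj(i,L,.123);print(w); 
E
```

```text
[[ 0.6144  0.1812  0.112 ]
 [ 0.6269 -0.0429  0.1119]
 [ 0.5098 -0.0543  0.1115]
 [ 0.4867  0.1718  0.1125]
 [ 0.617   0.1329  0.1103]
 [ 0.4976  0.021   0.1105]
 [ 0.6069 -0.0951  0.0711]
 [ 0.5426  0.2273  0.0709]]
(array([0.55910265, 0.06442145]), np.float64(0.08316876970848787), array([0.0022548 , 0.0016456 , 0.00237882, 0.00306635]))
[[0.65222451 0.07694022 0.123     ]
 [0.65192079 0.06324732 0.123     ]
 [0.60793595 0.07291688 0.123     ]
 [0.60938623 0.06037814 0.123     ]]
```

```bash
python3 -c "
from rig import robot,status
print(robot.hand_in()); print(status.get_obs()['time'])"
```

```text
the job is handed in; nothing more can be done
None
the job is handed in; nothing more can be done
```

The upper frame is seated in its four sockets, and the keeper points straight in over the back rail. I handed the job in at about 18 s.

**Frame:** I gripped the front rail and slid and turned the frame over the deck. When its weight came onto the gripper, showing the spigots were over the sockets, I followed it down. I then let go.

**Keeper:** I gripped the knob lightly and swung it round its pivot, then released it and moved the arm clear.

**Last checks:**
- **Frame height:** the top read 110–112.5 mm at all four corners in the final top view, with the deck reading 71 mm. An earlier wrist view gave 110.3 mm on the left half. Seated is 110 mm.
- **Frame angle:** 0.083 rad, against the rack's 0.085 rad.
- **Frame position:** the top view put the middle about 3–4 mm off my estimate of the rack's origin. I put this down to camera and reading error, because the heights show it seated.
- **Keeper angle:** about 1.57 rad by camera. Just before release, the gripper's position gave 1.58 and its turn gave 1.56.
- **Other things on the table:** by eye in the final pictures they look unmoved. I didn't measure them.
- **Arm:** clear of everything, with wrist force near zero. The highest force reported at the end of any move was about 8 N.

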